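# Empty the tray of rejects into the scrap hopper

### The job

Swing the lid of the grey scrap hopper right up so that it stands open, then carry the metal tray over by its handle and tip all three rejected parts out of it into the hopper, spilling none. Set the empty tray back upright on the middle of its black mat, leave the lid standing open, and do not disturb the marker, the screwdriver or the brush.

Things in the scene. Friction and masses are not known exactly. Their poses are not given: they have to be found in the camera images.
- hopper: Grey sheet-steel scrap hopper, an open-topped box fixed to the bench, 210 (x) x 200 (y) x 110 (z) mm outside, walls 4 mm; inside, a floor plate slopes from 8 mm high at the front to 43 mm at the back. Origin: centre of its underside; +x points to its back (hinge side), z up. It may stand left or right of the mat.
- hopper_lid (a joint): Angle of the hopper's hinged lid in rad: 0 shut, 1.57 upright, at most 1.9. The hinge is along the hopper's y axis at the top of its back wall, the lid opens upward and back and stays where it is left. It may start a little ajar.
- hopper_lid_handle (a point): Middle of the round steel bar handle on the lid, 11 mm thick, parallel to the hopper's y axis, 74 mm free between its two posts, its centre 35 mm above the lid's upper face, 198 mm from the hinge line along the lid and 12 mm from the lid's free front edge. The lid is 5 mm thick. The axes are those of the lid.
- hopper_lid_hinge (a point): Point on the hinge line of the lid, at the middle of the top of the hopper's back wall (hopper x = +105 mm, z = 110 mm).
- tray: Aluminium tipping tray, 162 mm long (x) and 153 mm wide (y), with 28 mm high walls at its two x ends only; along both y sides the flat floor (2.5 mm thick, 100 mm wide) ends in a shallow upturned lip, 26 mm wide, whose edge lies at y = +-76 mm, z = 8 mm: parts slide out over either of these sides when the tray is tipped about its x axis by about 60 degrees or more. Origin: centre of its underside.
- tray_handle (a point): Centre of the tray's wooden grip, on a fixed bail above the middle of the tray, 115 mm above its underside: a flat-sided bar along the tray's x axis, 96 mm long, 14 mm thick (y), 24 mm high. Axes as the tray's.
- mat: Flat black rubber mat fixed to the bench, 200 (x) x 190 (y) x 3 mm, on which the tray stands. Origin: centre of its underside.
- flat_anvil: Rejected part in the tray: dark steel flat anvil, a disc 60 mm across with a round stem on top, 38 mm high. Origin: centre of its underside.
- stepped_collar: Rejected part in the tray: dark steel stepped collar, 48 mm across, 24 mm high. Origin: centre of its underside.
- plain_bush: Rejected part in the tray: light steel plain bush, 38 mm across, 22 mm high. Origin: centre of its underside.
- marker: Bystander: marker pen, 135 mm long (y), 17 mm thick, lying between mat and hopper. Origin: centre of its underside.
- screwdriver: Bystander: screwdriver, 188 mm long (y), 26 mm thick, lying at the left. Origin: centre of its underside.
- brush: Bystander: dust brush with wooden handle, 173 mm long (y), 33 mm wide, 10 mm thick, lying at the right. Origin: centre of its underside.
There are look-alikes about, which are no part of the job. What is shaped like the stepped_collar but green is not meant.

How it is judged (in metres and radians):
On the way, in this order (a step that is already met when the one before it is completed fails the run):
1. the hopper's lid is swung up (beyond 1.2 rad) (value of joint hopper_lid above 1.2 rad), for 0.2 s.
2. the tray is tipped by more than 0.6 rad above the hopper (angle between tray's own z axis and vertical above 0.6 rad and horizontal distance between tray and hopper below 0.22 m and height (world z) of tray_handle above 0.15 m), for 0.1 s.
At the end, for the whole second after the job is handed in: All three parts lie still inside the hopper, the tray stands upright and still on its mat with its centre within 35 mm of the mat's, and the lid stands open beyond 1.2 rad (x of flat_anvil in the frame of hopper between -0.104 and 0.104 m and y of flat_anvil in the frame of hopper between -0.099 and 0.099 m and z of flat_anvil in the frame of hopper between 0 and 0.11 m and linear speed of each of flat_anvil, stepped_collar, plain_bush below 0.03 m/s and x of stepped_collar in the frame of hopper between -0.104 and 0.104 m and y of stepped_collar in the frame of hopper between -0.099 and 0.099 m and z of stepped_collar in the frame of hopper between 0 and 0.11 m and x of plain_bush in the frame of hopper between -0.104 and 0.104 m and y of plain_bush in the frame of hopper between -0.099 and 0.099 m and z of plain_bush in the frame of hopper between 0 and 0.11 m and horizontal distance between tray and mat below 0.035 m and angle between tray's own z axis and vertical below 0.06 rad and height (world z) of tray below 0.01 m and linear speed of tray below 0.02 m/s and value of joint hopper_lid above 1.2 rad); the robot touches nothing.
It fails at once if a part is spilled (away from both the tray and the hopper) ((horizontal distance between flat_anvil and tray above 0.14 m and horizontal distance between flat_anvil and hopper above 0.17 m) or (horizontal distance between stepped_collar and tray above 0.14 m and horizontal distance between stepped_collar and hopper above 0.17 m) or (horizontal distance between plain_bush and tray above 0.14 m and horizontal distance between plain_bush and hopper above 0.17 m)).
It fails at once if the marker, the screwdriver or the brush is moved by more than 40 mm (distance of any of marker, screwdriver, brush from where it was at the start of the episode above 0.04 m).
It also fails if it takes over 72 s, if anything falls off the work surface, if the arm or the gripper's body presses on something with over 40 N, if the wrist force passes 120 N, or if a joint passes its speed limit or range.

### The arm

A 6-joint arm with a two-finger parallel gripper is mounted at the origin on a cart in front of the work surface, level with it; the furniture and walls round the work are solid. World frame = base frame: x ahead of the robot, y to its left, z up, the work surface at z = 0. Lengths are in mm, angles in rad, forces in N, time in s.
With the tool pointing down it reaches from about 350 to 975 mm from the base axis. Payload 7.1 kg.
Tool frame: the origin (TCP) lies midway between the tips of the shut fingers; the grasp point (between the pads) lies 19 mm behind it; z points along the fingers, y is the line along which they close (so a half turn about z gives the same grasp; the last joint's range is limited). The gripper opens to 88 mm and grips with 3 to 60 N. Pads are 20 mm wide; open, the fingers measure 115 mm over their backs; the gripper's body (75 mm by 178 mm) begins 61 mm behind the grasp point.
Start: joints at [1.293, 0.423, 1.63, -0, 1.089, -0.019], TCP at [159.919, 604.178, 222.675] pointing down, gripper open.
Joint ranges: [-3, 3], [-0.9, 2.11], [0.09, 2.58], [-1.31, 4.45], [0.11, 2.69], [-2.54, 2.54]. Speed limits (rad/s): [2.39, 2.39, 3.01, 3.14, 3.14, 3.14].

### API

Orientations are given as a rotation vector (axis times angle).
In Python, from workcell import get_obs, get_image, camera_params, close_job gives the robot as it stands.
- The arm moves only by the shell command python3 -m creep 'ROWS' [OPENING]. ROWS is a JSON object of lists of equal length, an entry for each row: "delta_pos": the shift along the tool's x, y, z in m, a list of three; "twist": the turn, a rotation vector about the tool's x, y, z in degrees, a list of three. A call has 1 to 20 rows; each row shifts and turns the commanded pose from where the row before left it, along the tool's axes as they then stand; what a row does not reach is not made up. A row lasts 1/12 s, in which the tool goes at most 41.7 mm and 7.16 degrees, less where a joint would pass 70% of its speed; a pose out of reach is approached as far as the arm can. A call with a gripper value outside its range is refused whole. OPENING is the opening, from 0 (shut) to 1 (fully open), set as the call begins (- or left out, the last holds). The fingers move at their own pace and stop on an object; the grip force is fixed at half the most. Time passes only in rows, so rows that do not move let the fingers close. It gives the time, the measured TCP pose, the force, the opening and the grip force at its end, in the units of the state.
- get_obs(): the state, without advancing time (a new reading comes with each control period).
- get_image(name): name is "scene" or "top" or "wrist"; returns (picture, depth): 420x560x3 uint8, red, green, blue; 420x560 float32, mm along the optical axis (not along the pixel's ray), 0 where there is no reading.
- camera_params(name): a dict with "camera_matrix" (3x3 intrinsics, pixels), "extrinsics" (4x4, takes a point from camera to world coordinates). Camera axes: x right, y down, z forward; pixel columns grow to the right and rows downward; lengths in mm; the calibration is good to about 2 mm. A picture is of the moment at which its call begins: read the wrist's pose just before it. camera_params takes no time and is no camera call; for the wrist camera it gives the pose at the moment of the call.
- close_job(): hands the job in; it is judged then, once.
The state is a dict: "t": time; "qpos": joint angles; "qvel": joint speeds; "joint_torque": joint torques, N m; "ee_pos": TCP position; "orientation": TCP orientation; "ft_force": force on the tool from outside, world axes, zero at the start; "moment": the same for the moment, N m; "width": finger opening in mm; "grasp_force": force on a finger pad.
Only numpy, scipy, OpenCV 4.12 (cv2) and the standard library are available. Lean on these libraries where they do the work, as an engineer would, in place of code of your own. Each camera call takes 0.05 s, during which the arm holds its last target. There are 200 camera calls.

## Working session

There is one attempt and no reset: what is moved stays moved. The work goes in short steps, Python scripts to look and compute and a shell command to move; the robot and the scene stay as the last step left them, time stands still between calls to the robot, and variables do not carry over. Pictures are saved under pics/ and viewed, at most 10 in all, crops included, and the job is handed in when it is done.

```bash
mkdir -p pics
cat > h.py <<'E'
import numpy as np, cv2
from workcell import *
from scipy.spatial.transform import Rotation as R
def snap(n,f):
    p=camera_params(n); im,d=get_image(n); cv2.imwrite(f'pics/{f}.png',im[:,:,::-1]); np.savez(f'pics/{f}.npz',im=im,d=d,K=p['camera_matrix'],T=p['extrinsics']); return im,d
def pts(f):
    z=np.load(f'pics/{f}.npz'); K=np.array(z['K']);T=np.array(z['T']);d=z['d']
    v,u=np.mgrid[:d.shape[0],:d.shape[1]]
    P=np.stack([(u-K[0,2])/K[0,0]*d,(v-K[1,2])/K[1,1]*d,d],-1)
    return P@T[:3,:3].T+T[:3,3], z['im'], d
E
python3 - <<'E'
from h import *
o=get_obs(); print({k:np.round(v,3) for k,v in o.items()}); print(R.from_rotvec(o['orientation']).as_matrix().round(3))
snap('top','top1'); snap('scene','sc1')
E
```

```text
{'t': np.float64(0.0), 'qpos': array([ 1.293,  0.424,  1.631, -0.   ,  1.089, -0.019]), 'qvel': array([-0.001, -0.   ,  0.001, -0.   , -0.001,  0.001]), 'joint_torque': array([-0.0000e+00, -5.4461e+01, -2.7368e+01,  6.4000e-02,  2.2000e-02,
       -0.0000e+00]), 'ee_pos': array([159.756, 603.66 , 221.927]), 'orientation': array([-4.050e-01, -3.115e+00,  2.000e-03]), 'ft_force': array([-0.451, -0.094, -0.031]), 'moment': array([ 0.02 , -0.035,  0.049]), 'grasp_force': np.float64(0.0), 'width': np.float64(87.909)}
[[-0.967  0.256 -0.   ]
 [ 0.256  0.967 -0.001]
 [ 0.    -0.002 -1.   ]]
```

View pics/top1.png

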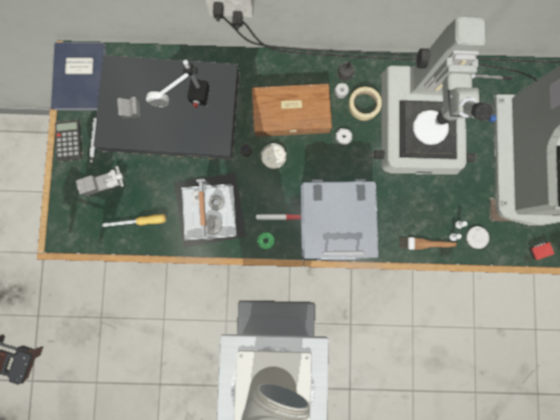

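View pics/sc1.png

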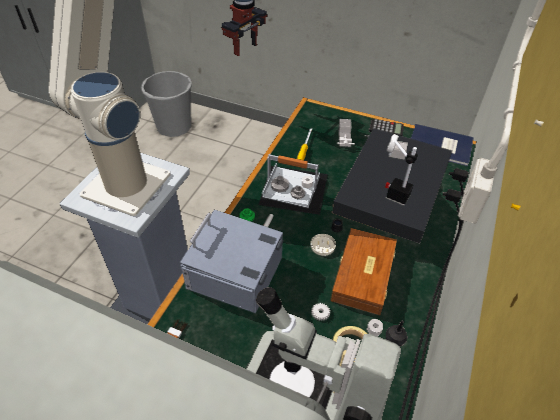

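Run:
```python
from h import *
P,im,d=pts('top1')
c=lambda n,y0,y1,x0,x1:P[y0:y1,x0:x1].reshape(-1,3)
# lid
L=c(0,184,256,305,374); 
A=np.c_[L[:,:2],np.ones(len(L))]
m=L[:,2]<250
for _ in range(6):
    w=np.linalg.lstsq(A[m],L[m,2],rcond=None)[0]; r=L[:,2]-A@w; m=abs(r)<6
print('lid plane',w, m.mean())
# region of high points near hopper
H=c(0,165,275,285,395); k=(H[:,2]>85); q=H[k]
print('rect hopper',cv2.minAreaRect(q[:,:2].astype(np.float32)), q.min(0),q.max(0))
r=L[:,2]-A@w; hb=L[r>18]; print('handle above lid', len(hb), hb.mean(0),hb.min(0),hb.max(0))
H2=H[k]; r=H2[:,2]-np.c_[H2[:,:2],np.ones(len(H2))]@w; hb=H2[r>22]; print(len(hb)); print(cv2.minAreaRect(hb[:,:2].astype(np.float32)), hb[:,2].mean())
# tray
T=c(0,170,250,170,250); g=T[T[:,2]>95]; print('grip',len(g),g.mean(0),cv2.minAreaRect(g[:,:2].astype(np.float32)))
for a,(u,v) in dict(tl=(181,182),tr=(234,181),br=(238,238),bl=(184,241),mk1=(257,216),mk2=(299,217)).items(): print(a,P[v,u].round())
out=np.vstack([np.hstack([cv2.resize(im[165:270,285:395],None,fx=3.5,fy=3.5,interpolation=2),cv2.resize(im[165:270,165:275],None,fx=3.5,fy=3.5,interpolation=2)])])
cv2.imwrite('pics/c1.png',out[:,:,::-1])
```

```text
lid plane [-4.25151895e-02 -1.17458489e-03  1.38697147e+02] 0.9569243156199678
rect hopper ((497.25030517578125, -141.5142822265625), (220.994140625, 270.4464111328125), 1.6909258365631104) [ 384.76203499 -277.90595553   96.54500612] [ 610.53581101   -9.12831346 1240.54618003]
handle above lid 186 [ 399.97489277 -155.13847246  283.45534709] [ 394.64840787 -228.06097963  155.14857396] [ 405.51256519   -9.12831346 1240.54618003]
217
((398.42645263671875, -118.63278198242188), (7.864192962646484, 218.87351989746094), 1.6736018657684326) 420.1826089357126
grip 339 [500.6377778  189.20831959 213.04164574] ((453.3317565917969, 143.4851531982422), (300.09393310546875, 121.86792755126953), 48.3502197265625)
tl [600. 299.  -0.]
tr [608. 137.   1.]
br [434. 118.  -0.]
bl [421. 280.   0.]
mk1 [501.  63.  15.]
mk2 [502. -64.  12.]
```

View pics/c1.png

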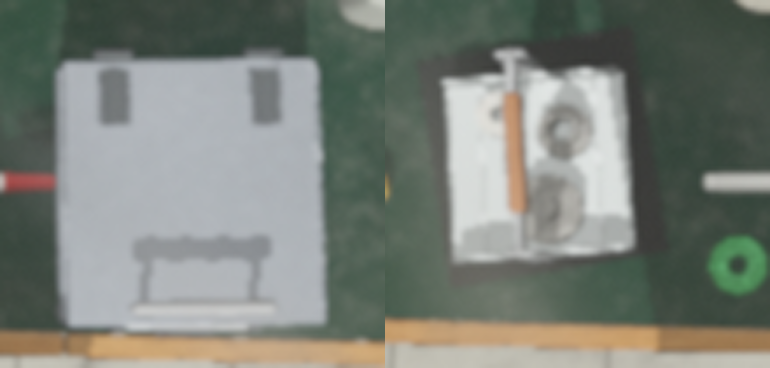

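```bash
python3 - <<'E'
from h import *
P,im,d=pts('top1'); v,u=np.mgrid[:420,:560]
hsv=cv2.cvtColor(im,cv2.COLOR_RGB2HSV)
def sel(x0,x1,y0,y1,z0,z1): 
    return (P[...,0]>x0)&(P[...,0]<x1)&(P[...,1]>y0)&(P[...,1]<y1)&(P[...,2]>z0)&(P[...,2]<z1)
rect=lambda q:cv2.minAreaRect(q[:,:2].astype(np.float32))
q=P[sel(350,650,-300,0,90,135)];print('lid',len(q),rect(q),np.percentile(q,[1,99],axis=0).round())
q=P[sel(350,450,-230,-50,138,185)];print('bar',len(q),rect(q),q.mean(0))
q=P[sel(400,640,90,310,90,150)];print('grip',len(q),rect(q),q.mean(0),q.max(0))
dark=(hsv[...,2]<75)&(hsv[...,1]<70)&sel(380,660,80,340,-10,15)
q=P[dark]; print('mat',len(q),rect(q),np.percentile(q,[1,99],axis=0).round())
br=(hsv[...,2]>150)&(hsv[...,1]<50)&sel(400,640,90,320,-5,50)
q=P[br]; print('tray',len(q),rect(q),np.percentile(q,[1,99],axis=0).round())
E
python3 -m creep '{"delta_pos":[[0,0,-0.003],[0,0,-0.003],[0,0,-0.003],[0,0,-0.003],[0,0,-0.003],[0,0,-0.003],[0,0,-0.003],[0,0,-0.003],[0,0,-0.003],[0,0,-0.003],[0,0,-0.003],[-0.02,0.015,0],[-0.03,0.02,0],[-0.03,0.02,0],[-0.03,0.02,0],[-0.03,0.02,0],[-0.03,0.02,0],[-0.03,0.02,0],[-0.03,0.02,0],[-0.03,0.02,0]],"twist":[[0,0,6.84],[0,0,6.84],[0,0,6.84],[0,0,6.84],[0,0,6.84],[0,0,6.84],[0,0,6.84],[0,0,6.84],[0,0,6.84],[0,0,6.84],[0,0,6.84],[0,0,0],[0,0,0],[0,0,0],[0,0,0],[0,0,0],[0,0,0],[0,0,0],[0,0,0],[0,0,0]]}' 1
```

```text
lid 5595 ((497.34423828125, -171.44464111328125), (221.2823028564453, 210.2257537841797), 2.244762659072876) [[ 388. -272.  104.]
 [ 599.  -68.  125.]]
bar 165 ((400.0459899902344, -174.0621337890625), (7.864192962646484, 107.96749114990234), 1.6736018657684326) [ 400.08047249 -173.7215836   161.64378653]
grip 317 ((509.95263671875, 206.74691772460938), (161.53404235839844, 20.3862247467041), 6.0879926681518555) [510.15095722 206.465418   123.63194586] [590.78289044 225.23608849 132.8882776 ]
mat 1798 ((523.5089111328125, 182.11639404296875), (272.35260009765625, 203.93377685546875), 0.12398874759674072) [[402.  81.  -8.]
 [658. 274.   6.]]
tray 2140 ((519.4716796875, 212.38674926757812), (176.33505249023438, 156.63095092773438), 5.8773884773254395) [[430. 132.  -2.]
 [589. 288.  31.]]
t: 1.77
ee_pos: [335.0, 342.3, 255.5]
orientation: [2.222, 2.22, -0.001]
ft_force: [0.2, -0.4, 0.5]
width: 88.2
grasp_force: 0.0
```

```bash
python3 -m creep '{"delta_pos":[[-0.02,0.01,0],[-0.032,0.01,0],[-0.032,0.01,0],[-0.032,0.01,0],[-0.032,0.005,0],[-0.032,0.005,0],[-0.032,0.005,0],[-0.032,0.005,0],[-0.032,0.005,0],[-0.032,0,0],[-0.032,0,0],[-0.032,0,0],[-0.032,0,0],[-0.032,0,0],[-0.032,0,0],[-0.032,0,0],[-0.016,0,0],[0,0,0],[0,0,0]],"twist":[[0,0,0],[0,0,0],[0,0,0],[0,0,0],[0,0,0],[0,0,0],[0,0,0],[0,0,0],[0,0,0],[0,0,0],[0,0,0],[0,0,0],[0,0,0],[0,0,0],[0,0,0],[0,0,0],[0,0,0],[0,0,0],[0,0,0]]}'
python3 - <<'E'
from h import *
print(get_obs()['qpos'])
P,im,d=pts('top1')
z=np.load('pics/top1.npz');K,T=z['K'],z['T']
for uv in [(176.4,182.1),(235.6,174.1),(244.4,236.4),(183.6,244.4)]:
    r=T[:3,:3]@np.linalg.inv(K)@[*uv,1]; s=(3-T[2,3])/r[2]; print((T[:3,3]+s*r).round())
snap('wrist','w1'); snap('scene','sc2')
P,im,d=pts('w1')
q=P[(P[...,2]>138)&(P[...,2]<185)&(P[...,0]>370)&(P[...,0]<430)&(abs(P[...,1]+174)<70)]
print(len(q)); 
if len(q)>10: print(cv2.minAreaRect(q[:,:2].astype(np.float32)),q.mean(0),np.percentile(q,[1,99],axis=0))
a=np.hstack([cv2.imread('pics/w1.png'),cv2.imread('pics/sc2.png')]); cv2.imwrite('pics/c2.png',cv2.resize(a,(800,300)))
E
```

```text
t: 3.35
ee_pos: [398.6, -172.4, 255.3]
orientation: [-2.225, -2.217, 0.0]
ft_force: [0.0, 0.6, 0.4]
width: 87.8
grasp_force: 0.0
[-4.35864265e-01  9.25486632e-02  1.99801618e+00  2.71402695e-04
  1.05199486e+00 -4.32515482e-01]
[599. 312.   3.]
[629. 133.   3.]
[440.  99.   3.]
[410. 280.   3.]
1427
((401.68304443359375, -174.10694885253906), (10.967658042907715, 108.6410903930664), 2.2278027534484863) [ 401.55437638 -170.85975631  163.17657671] [[ 395.39808964 -226.03162541  159.49164429]
 [ 407.94030266 -121.28064697  165.33101172]]
```

View pics/c2.png

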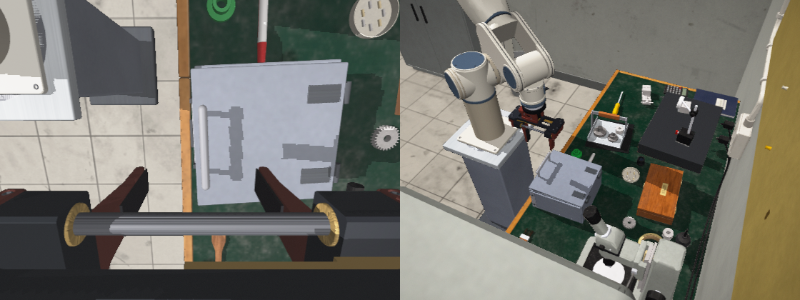

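```bash
python3 -m creep '{"delta_pos":[[0,0.003,0.01],[0,0,0.02],[0,0,0.02],[0,0,0.02],[0,0,0.02],[0,0,0.015],[0,0,0.01],[0,0,0],[0,0,0]],"twist":[[0,0,-2.2],[0,0,0],[0,0,0],[0,0,0],[0,0,0],[0,0,0],[0,0,0],[0,0,0],[0,0,0]]}' 1
python3 -m creep '{"delta_pos":[[0,0,0],[0,0,0],[0,0,0],[0,0,0],[0,0,0],[0,0,0],[0,0,0],[0,0,0],[0,0,0],[0,0,0]],"twist":[[0,0,0],[0,0,0],[0,0,0],[0,0,0],[0,0,0],[0,0,0],[0,0,0],[0,0,0],[0,0,0],[0,0,0]]}' 0
python3 -c "
import numpy as np
a=np.radians(np.linspace(14,106,37));P=202*np.c_[-np.cos(a),-np.sin(a)]
print(np.diff(P,axis=0).round(1).tolist())"
```

```text
t: 4.2
ee_pos: [401.8, -171.0, 140.5]
orientation: [-2.177, -2.263, 0.001]
ft_force: [0.4, 0.4, 0.2]
width: 87.4
grasp_force: 0.0
t: 5.03
ee_pos: [402.0, -172.1, 140.6]
orientation: [-2.18, -2.262, 0.0]
ft_force: [-0.2, 0.9, -0.0]
width: 24.5
grasp_force: 0.0
[[2.4, -8.7], [2.8, -8.6], [3.1, -8.4], [3.5, -8.3], [3.9, -8.1], [4.2, -8.0], [4.6, -7.8], [4.9, -7.5], [5.3, -7.3], [5.6, -7.1], [5.9, -6.8], [6.2, -6.5], [6.5, -6.3], [6.7, -6.0], [7.0, -5.7], [7.3, -5.3], [7.5, -5.0], [7.7, -4.7], [7.9, -4.3], [8.1, -4.0], [8.3, -3.6], [8.4, -3.2], [8.5, -2.9], [8.7, -2.5], [8.8, -2.1], [8.8, -1.7], [8.9, -1.3], [9.0, -0.9], [9.0, -0.5], [9.0, -0.1], [9.0, 0.3], [9.0, 0.7], [8.9, 1.1], [8.9, 1.5], [8.8, 1.9], [8.7, 2.3]]
```

Still closing; finish the close, then lift the first few steps.

```bash
python3 -m creep '{"delta_pos":[[0,0,0],[0,0,0],[0,0,0],[0,0,0],[0,0,0],[0,0,0],[0,0,0],[0.0,0.0024,-0.0087],[0.0,0.0028,-0.0086],[0.0,0.0031,-0.0084],[0,0.0035,-0.0083],[0,0.0039,-0.0081],[0,0.0042,-0.008],[0,0.0046,-0.0078]],"twist":[[0,0,0],[0,0,0],[0,0,0],[0,0,0],[0,0,0],[0,0,0],[0,0,0],[0,0,0],[0,0,0],[0,0,0],[0,0,0],[0,0,0],[0,0,0],[0,0,0]]}' 0
```

```text
t: 6.2
ee_pos: [426.0, -171.1, 199.5]
orientation: [-2.179, -2.262, 0.002]
ft_force: [-5.1, -2.6, -2.2]
width: 10.1
grasp_force: 30.0
```

```bash
python3 -m creep '{"delta_pos":[[0,0.0049,-0.0075],[0,0.0053,-0.0073],[0,0.0056,-0.0071],[0,0.0059,-0.0068],[0,0.0062,-0.0065],[0,0.0065,-0.0063],[0,0.0067,-0.006],[0,0.007,-0.0057],[0,0.0073,-0.0053],[0,0.0075,-0.005],[0,0.0077,-0.0047],[0,0.0079,-0.0043]],"twist":[[0,0,0],[0,0,0],[0,0,0],[0,0,0],[0,0,0],[0,0,0],[0,0,0],[0,0,0],[0,0,0],[0,0,0],[0,0,0],[0,0,0]]}' 0
```

```text
t: 7.2
ee_pos: [504.3, -168.1, 273.3]
orientation: [-2.179, -2.262, 0.002]
ft_force: [-9.1, -0.8, 9.2]
width: 10.3
grasp_force: 30.0
```

```bash
python3 -m creep '{"delta_pos":[[0,0.0081,-0.004],[0,0.0083,-0.0036],[0,0.0084,-0.0032],[0,0.0085,-0.0029],[0,0.0087,-0.0025],[0,0.0088,-0.0021],[0,0.0088,-0.0017],[0,0.0089,-0.0013],[0,0.009,-0.0009],[0,0.009,-0.0005],[0,0.009,-0.0001],[0,0.009,0.0003],[0,0.009,0.0007],[0,0.0089,0.0011],[0,0.0089,0.0015],[0,0.0088,0.0019],[0,0.0087,0.0023],[0,0,0]],"twist":[[0,0,0],[0,0,0],[0,0,0],[0,0,0],[0,0,0],[0,0,0],[0,0,0],[0,0,0],[0,0,0],[0,0,0],[0,0,0],[0,0,0],[0,0,0],[0,0,0],[0,0,0],[0,0,0],[0,0,0],[0,0,0]]}' 0
```

```text
t: 8.7
ee_pos: [655.5, -162.8, 285.3]
orientation: [2.179, 2.262, 0.001]
ft_force: [0.9, -0.4, 0.9]
width: 10.0
grasp_force: 30.0
```

```bash
python3 -m creep '{"delta_pos":[[0,0,0],[0,0,0],[0,0,0],[0,0,0],[0,0,-0.005],[0,0,-0.015],[0,0,-0.02],[0,0,-0.02],[0,0,-0.02],[0,-0.01,-0.015],[0,-0.02,0],[0,-0.03,0],[0,-0.03,0],[0,-0.03,0],[0,-0.03,0],[0,0,0]],"twist":[[0,0,0],[0,0,0],[0,0,0],[0,0,0],[0,0,0],[0,0,0],[0,0,0],[0,0,0],[0,0,0],[0,0,0],[0,0,0],[0,0,0],[0,0,0],[0,0,0],[0,0,0],[0,0,0]]}' 0.28
python3 - <<'E'
from h import *
print(get_obs()['qpos'].round(3)); snap('top','t3'); snap('scene','sc3')
P,im,d=pts('t3')
q=P[(P[...,0]>540)&(P[...,0]<700)&(P[...,1]>-280)&(P[...,1]<-60)&(P[...,2]>200)&(P[...,2]<330)]
print(len(q),np.percentile(q,[1,50,99],axis=0).round())
a=np.hstack([cv2.imread('pics/t3.png'),cv2.imread('pics/sc3.png')]); cv2.imwrite('pics/c3.png',cv2.resize(a,(800,300)))
E
```

```text
t: 10.03
ee_pos: [498.7, -168.1, 381.6]
orientation: [-2.18, -2.26, 0.002]
ft_force: [0.2, -0.2, 0.2]
width: 24.6
grasp_force: 0.0
[-3.470e-01  1.240e-01  1.663e+00 -1.000e-03  1.356e+00 -3.830e-01]
901 [[ 602. -195.  202.]
 [ 610. -125.  288.]
 [ 658.  -68.  319.]]
```

View pics/c3.png

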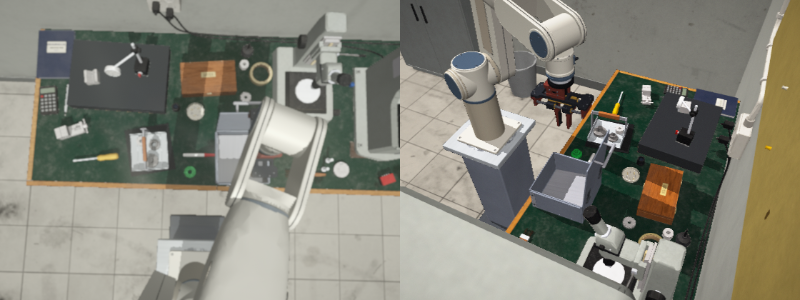

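```bash
python3 -m creep '{"delta_pos":[[0,0,0],[0,0,0],[0,0,0],[0,0,0],[0,0,0],[0,0,0]],"twist":[[0,7,0],[0,7,0],[0,7,0],[0,7,0],[0,7,0],[0,0,0]]}' 0.28
cat > kin.py <<'E'
import numpy as np
from scipy.spatial.transform import Rotation as R
from scipy.optimize import least_squares
rz=lambda a:R.from_euler('z',a).as_matrix(); ry=lambda a:R.from_euler('y',a).as_matrix()
def fk(q,p,s=1):
    h,d,l,a,e,b,c=p
    A=rz(q[0]); x=np.array([0,0,h])+A@[d,l,0]
    A=A@ry(q[1]); x=x+A@[0,0,a]
    A=A@ry(q[2]); x=x+A@[e,0,b]
    A=A@rz(s*q[3])@ry(q[4]); x=x+A@[0,0,c]
    return x,A@rz(q[5])   # tool rotation up to a fixed roll
E
python3 - <<'E'
from kin import *; from workcell import get_obs
o=get_obs(); q=o['qpos']; Rm=R.from_rotvec(o['orientation']).as_matrix(); print(q.round(3),o['ee_pos'],Rm.round(3).tolist())
D=[([1.293,.4237,1.6307,0,1.089,-.019],[159.76,603.66,221.93]),([-.43586,.09255,1.99802,.0003,1.052,-.4325],[398.6,-172.4,255.3]),([-.347,.124,1.663,-.001,1.356,-.383],[498.7,-168.1,381.6]),(q,o['ee_pos'])]
for s in (1,-1):
    f=lambda p:np.concatenate([fk(q,p,s)[0]-x for q,x in D]+[[.001*(p[4]),.001*p[1]]])
    r=least_squares(f,[300,0,12,400,0,400,250]); print(s,r.cost,r.x.round(1)); print(fk(q,r.x,s)[1].round(3).tolist())
E
```

```text
t: 10.63
ee_pos: [504.0, -170.7, 378.2]
orientation: [-1.832, -1.893, -0.581]
ft_force: [-0.2, -0.7, -0.5]
width: 24.5
grasp_force: 0.0
[-0.62   0.322  1.546  0.478  1.672 -0.701] [ 504.04970455 -170.66285496  378.16953391] [[-0.025, 0.999, -0.023], [0.815, 0.034, 0.579], [0.579, -0.004, -0.815]]
1 0.0146636450016098 [3.119e+02 4.000e-01 1.190e+01 5.634e+02 7.740e+01 4.844e+02 3.098e+02]
[[-0.999, -0.025, -0.023], [-0.034, 0.815, 0.579], [0.004, 0.579, -0.815]]
-1 10504.680981803222 [ -96.3  -92.5   36.5  360.5 -165.6  501.   -94.5]
[[-0.817, -0.158, -0.555], [-0.077, 0.983, -0.167], [0.572, -0.094, -0.815]]
```

```bash
cat >> kin.py <<'E'
p=np.array([311.9,.4,11.9,563.4,77.4,484.4,309.8])
C=np.array([[0,-1,0],[1,0,0],[0,0,1.]])
lo=np.array([-3,-.9,.09,-1.31,.11,-2.54]); hi=np.array([3,2.11,2.58,4.45,2.69,2.54])
def ik(x,Rt,q0):
    def f(q):
        X,M=fk(q,p); return np.r_[(X-x)/100,(R.from_matrix((M@C).T@Rt)).as_rotvec()]
    r=least_squares(f,np.clip(q0,lo+.01,hi-.01),bounds=(lo,hi)); return r.x,np.abs(r.fun).max()
def tool(yaw,phi,sgn):
    # tool y heading = sgn*(+y axis of tray with yaw); tip: tool z towards +y of tray for phi>0
    A=R.from_euler('z',yaw,degrees=True)*R.from_euler('x',phi,degrees=True)
    yv=np.array([0,sgn,0.]); zv=np.array([0,0,-1.]); return A.as_matrix()@np.c_[np.cross(yv,zv),yv,zv]
E
python3 - <<'E'
from kin import *
for sgn,q60 in ((1,-1.3),(-1,1.85)):
  for side in (1,-1):
    q=np.array([-.35,.3,1.7,0,1.2,q60-.3]); out=[]
    for phi in range(0,91,10):
        Rt=tool(2.2,side*phi,sgn); f=phi/70
        H=np.array([490,-170-side*25*min(f,1),250]); x=H+Rt[:,2]*19
        q,e=ik(x,Rt,q); out.append((phi,q.round(2).tolist(),round(e,3)))
    print(sgn,side); [print(o) for o in out[::2]+out[-1:]]
E
```

```text
1 1
(0, [-0.36, 0.26, 1.86, -0.0, 1.03, -1.97], np.float64(0.0))
(20, [-0.53, 0.35, 1.77, 0.31, 1.23, -2.28], np.float64(0.0))
(40, [-0.66, 0.49, 1.68, 0.52, 1.48, -2.45], np.float64(0.0))
(60, [-0.74, 0.65, 1.6, 0.67, 1.73, -2.54], np.float64(0.009))
(80, [-0.78, 0.81, 1.55, 0.81, 1.96, -2.54], np.float64(0.054))
(90, [-0.79, 0.89, 1.53, 0.89, 2.07, -2.54], np.float64(0.066))
1 -1
(0, [-0.36, 0.26, 1.86, -0.0, 1.03, -1.97], np.float64(0.0))
(20, [-0.15, 0.24, 1.93, -0.43, 0.95, -1.52], np.float64(0.0))
(40, [0.04, 0.3, 1.98, -0.84, 1.04, -1.06], np.float64(0.0))
(60, [0.19, 0.45, 2.01, -1.12, 1.26, -0.72], np.float64(0.0))
(80, [0.26, 0.64, 2.01, -1.29, 1.52, -0.48], np.float64(0.0))
(90, [0.27, 0.74, 1.97, -1.31, 1.67, -0.42], np.float64(0.048))
-1 1
(0, [-0.36, 0.26, 1.86, -0.0, 1.03, 1.18], np.float64(0.0))
(20, [-0.53, 0.35, 1.77, 0.31, 1.23, 0.87], np.float64(0.0))
(40, [-0.66, 0.49, 1.68, 0.52, 1.48, 0.69], np.float64(0.0))
(60, [-0.74, 0.65, 1.6, 0.67, 1.73, 0.59], np.float64(0.0))
(80, [-0.78, 0.81, 1.55, 0.81, 1.96, 0.55], np.float64(0.0))
(90, [-0.79, 0.89, 1.54, 0.89, 2.07, 0.53], np.float64(0.0))
-1 -1
(0, [-0.36, 0.26, 1.86, -0.0, 1.03, 1.18], np.float64(0.0))
(20, [-0.15, 0.24, 1.93, -0.43, 0.95, 1.62], np.float64(0.0))
(40, [0.04, 0.3, 1.98, -0.84, 1.04, 2.08], np.float64(0.0))
(60, [0.19, 0.45, 2.01, -1.12, 1.26, 2.42], np.float64(0.0))
(80, [0.25, 0.62, 1.98, -1.25, 1.51, 2.54], np.float64(0.073))
(90, [0.26, 0.7, 1.96, -1.29, 1.63, 2.54], np.float64(0.141))
```

```bash
python3 -m creep '{"delta_pos":[[0,0,0],[0,0,0],[0,0,0],[0,0,0],[0,0,0],[0.015,0,0],[0.027,0.002,0],[0.027,0.002,0],[0.027,0.002,0],[0.027,0.002,0],[0.027,0.002,0],[0.027,0.002,0],[0.027,0.002,0],[0.027,0.002,0],[0.027,0.002,0],[0.027,0.002,0],[0.027,0.002,0],[0.027,0.002,0],[0.027,0.002,0],[0.011,0,0]],"twist":[[0,-7,0],[0,-7,0],[0,-7,0],[0,-7,0],[0,-7,0],[0,0,0],[0,0,0],[0,0,0],[0,0,0],[0,0,0],[0,0,0],[0,0,0],[0,0,0],[0,0,0],[0,0,0],[0,0,0],[0,0,0],[0,0,0],[0,0,0],[0,0,0]]}' 1
python3 -m creep '{"delta_pos":[[0,0,0],[0,0,0.01],[0,0,0.01],[0,0,0.01],[0,0,0.01],[0,0,0.01],[0,0,0.01],[0,0,0.01],[0,0,0.01],[0,0,0.01],[0,0,0.01],[0,0,0.01],[0,0,0.01],[0,0,0],[0,0,0]],"twist":[[0,0,6.6],[0,0,6.6],[0,0,6.6],[0,0,6.6],[0,0,6.6],[0,0,6.6],[0,0,6.6],[0,0,6.6],[0,0,6.6],[0,0,6.6],[0,0,6.6],[0,0,6.6],[0,0,6.6],[0,0,0],[0,0,0]]}'
python3 - <<'E'
from h import *
print(get_obs()['qpos'].round(3)); snap('wrist','w4')
P,im,d=pts('w4')
rect=lambda q:cv2.minAreaRect(q[:,:2].astype(np.float32))
s=(P[...,2]>95)&(P[...,2]<160)&(abs(P[...,0]-510)<100)&(abs(P[...,1]-206)<60)
hsv=cv2.cvtColor(im,cv2.COLOR_RGB2HSV); w=s&(hsv[...,1]>90)
for m in (s,w):
  q=P[m]; print(len(q),rect(q),q.mean(0),np.percentile(q,[2,50,98],axis=0).round(1).tolist())
P,im,d=pts('sc1')
for x in ((300,450),(450,520),(520,580),(580,640)):
  q=P[(P[...,0]>x[0])&(P[...,0]<x[1])&(P[...,1]<-285)&(P[...,1]>-650)&(P[...,2]>-20)&(P[...,2]<700)]; print(x,len(q),np.percentile(q,[1,99],axis=0).round().tolist() if len(q) else '')
P,im,d=pts('top1')
q=P[(P[...,0]>300)&(P[...,0]<640)&(P[...,1]<-285)&(P[...,1]>-650)&(P[...,2]>60)&(P[...,2]<700)];print(len(q),np.percentile(q,[0,5,99],axis=0).round().tolist())
E
```

```text
t: 12.3
ee_pos: [516.1, 213.1, 381.6]
orientation: [2.175, 2.264, 0.004]
ft_force: [-1.0, -0.1, 0.5]
width: 87.8
grasp_force: 0.0
t: 13.55
ee_pos: [515.8, 209.5, 261.2]
orientation: [3.136, 0.18, 0.001]
ft_force: [-0.5, -0.6, 0.7]
width: 87.9
grasp_force: 0.0
[ 3.650e-01  2.790e-01  1.747e+00 -1.000e-03  1.115e+00  1.821e+00]
1854 ((511.79412841796875, 209.08641052246094), (161.65890502929688, 21.94887924194336), 6.096932888031006) [511.74655168 208.77833647 126.49381802] [[433.5, 193.4, 102.9], [514.4, 209.1, 128.3], [591.0, 220.0, 130.8]]
1132 ((495.45135498046875, 207.45008850097656), (128.03384399414062, 15.96825122833252), 3.437143564224243) [514.14853025 208.66477338 129.08054009] [[467.8, 199.8, 126.0], [515.4, 208.6, 129.3], [557.2, 217.5, 130.9]]
(300, 450) 1438 [[357.0, -412.0, -6.0], [449.0, -287.0, 11.0]]
(450, 520) 1174 [[451.0, -411.0, -6.0], [519.0, -287.0, 5.0]]
(520, 580) 1041 [[521.0, -412.0, -6.0], [579.0, -286.0, 4.0]]
(580, 640) 1089 [[581.0, -413.0, -7.0], [639.0, -287.0, 4.0]]Traceback (most recent call last):
  File "<stdin>", line 13, in <module>
    return _quantile_unchecked(
        a, q, axis, out, overwrite_input, method, keepdims, weights)
    return _ureduce(a,
                    func=_quantile_ureduce_func,
    ...<5 lines>...
                    overwrite_input=overwrite_input,
                    method=method)
    r = func(a, **kwargs)
    result = _quantile(arr,
                       quantiles=q,
    ...<2 lines>...
                       out=out,
                       weights=wgt)
    slices_having_nans = np.isnan(arr[-1, ...])
                                  ~~~^^^^^^^^^
IndexError: index -1 is out of bounds for axis 0 with size 0
```

View pics/w4.png

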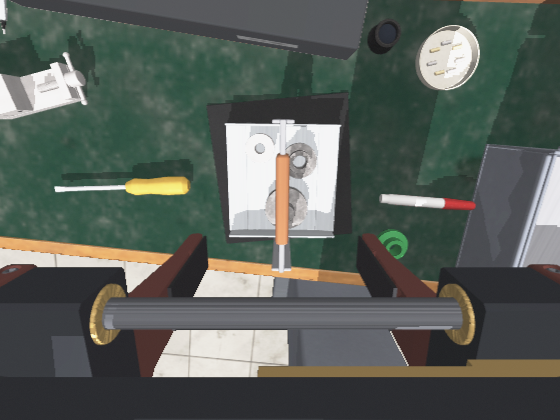

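```bash
python3 -m creep '{"delta_pos":[[-0.002,0,0.01],[-0.002,0,0.025],[0,0,0.025],[0,0,0.025],[0,0,0.025],[0,0,0.025],[0,0,0.015],[0,0,0.012],[0,0,0],[0,0,0]],"twist":[[0,0,0],[0,0,-0.4],[0,0,0],[0,0,0],[0,0,0],[0,0,0],[0,0,0],[0,0,0],[0,0,0],[0,0,0]]}' 1
python3 -m creep '{"delta_pos":[[0,0,0],[0,0,0],[0,0,0],[0,0,0],[0,0,0],[0,0,0],[0,0,0],[0,0,0],[0,0,0],[0,0,0],[0,0,0],[0,0,0],[0,0,0],[0,0,0],[0,0,0],[0,0,0]],"twist":[[0,0,0],[0,0,0],[0,0,0],[0,0,0],[0,0,0],[0,0,0],[0,0,0],[0,0,0],[0,0,0],[0,0,0],[0,0,0],[0,0,0],[0,0,0],[0,0,0],[0,0,0],[0,0,0]]}' 0
```

```text
t: 14.43
ee_pos: [511.7, 209.0, 99.0]
orientation: [3.136, 0.186, -0.0]
ft_force: [0.3, -0.2, 0.3]
width: 87.9
grasp_force: 0.0
t: 15.77
ee_pos: [511.7, 209.0, 99.0]
orientation: [-3.136, -0.184, 0.0]
ft_force: [-0.3, 0.6, -0.7]
width: 13.7
grasp_force: 30.0
```

```bash
python3 -m creep '{"delta_pos":[[0,0,-0.002],[0,0,-0.004],[0,0,-0.006],[0,0,-0.008],[0,0,-0.01],[0,0,-0.01],[0,0,-0.01],[0,0,-0.01],[0,0,-0.01],[0,0,-0.01],[0,0,-0.01],[0,0,-0.01],[0,0,-0.01],[0,0,-0.01],[0,0,-0.01],[0,0,-0.008],[0,0,-0.006],[0,0,-0.004],[0,0,-0.002],[0,0,0]],"twist":[[0,0,0],[0,0,0],[0,0,0],[0,0,0],[0,0,0],[0,0,0],[0,0,0],[0,0,0],[0,0,0],[0,0,0],[0,0,0],[0,0,0],[0,0,0],[0,0,0],[0,0,0],[0,0,0],[0,0,0],[0,0,0],[0,0,0],[0,0,0]]}' 0
python3 - <<'E'
from h import *
o=get_obs();print(o['qpos'].round(3),o['width'],o['ft_force'])
Rm=R.from_rotvec(o['orientation']).as_matrix();print(Rm.round(3).tolist())
print('to (490,-103,250):',(Rm.T@(np.array([490,-103,250])-o['ee_pos'])).round(1))
snap('scene','s5'); im=cv2.imread('pics/s5.png'); cv2.imwrite('pics/c5.png',cv2.resize(im[60:300,130:450],None,fx=2.2,fy=2.2))
E
```

```text
t: 17.43
ee_pos: [511.8, 209.0, 249.4]
orientation: [-3.136, -0.184, -0.001]
ft_force: [0.0, 0.3, -8.5]
width: 14.5
grasp_force: 30.0
[ 0.366  0.286  1.767 -0.     1.088  1.819] 14.5054277696338 [ 0.01577241  0.28857532 -8.47013425]
[[0.993, 0.117, 0.0], [0.117, -0.993, 0.0], [0.0, -0.0, -1.0]]
to (490,-103,250): [-58.2 307.3  -0.7]
```

View pics/c5.png

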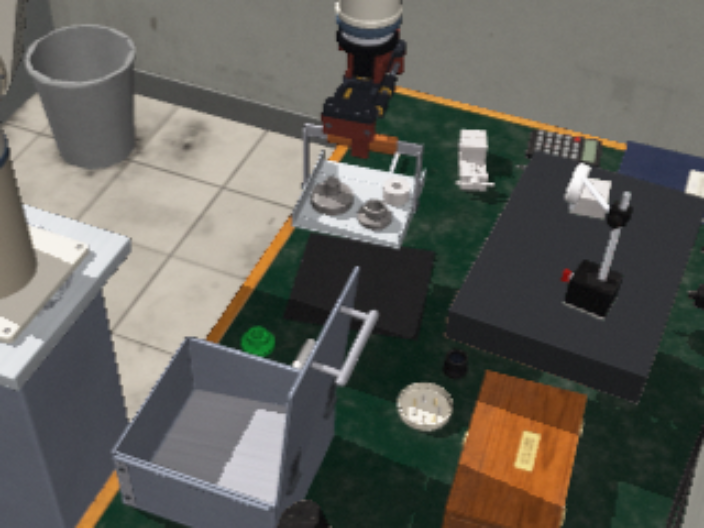

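```bash
python3 -m creep '{"delta_pos":[[-0.0006,0.003,0],[-0.0011,0.006,0],[-0.0017,0.009,0],[-0.0023,0.012,0],[-0.0028,0.015,0],[-0.0034,0.018,0],[-0.0043,0.0226,0],[-0.0043,0.0226,0],[-0.0043,0.0226,0],[-0.0043,0.0226,0],[-0.0043,0.0226,0],[-0.0043,0.0226,0],[-0.0043,0.0226,0],[-0.0043,0.0226,0],[-0.0034,0.018,0],[-0.0028,0.015,0],[-0.0023,0.012,0],[-0.0017,0.009,0],[-0.0011,0.006,0],[-0.0006,0.003,0]],"twist":[[0,0,0],[0,0,0],[0,0,0],[0,0,0],[0,0,0],[0,0,0],[0,0,0],[0,0,0],[0,0,0],[0,0,0],[0,0,0],[0,0,0],[0,0,0],[0,0,0],[0,0,0],[0,0,0],[0,0,0],[0,0,0],[0,0,0],[0,0,0]]}' 0
python3 - <<'E'
from kin import *; from workcell import get_obs
o=get_obs(); print(o['ft_force'],o['width'])
Rt=R.from_rotvec(o['orientation']).as_matrix(); q=o['qpos']
P0=o['ee_pos']; print(P0)
ph=np.r_[0,1,3,6,np.linspace(10,75,17)]
hy=np.interp(ph,[0,30,45,60,70,75],[-103,-103,-137,-170,-190,-198]); hz=np.interp(ph,[0,30,45,60,70,75],[268,266,264,254,243,236])
R0=Rt.copy(); v=-R0[:,1]; rows=[];cur=P0
for i in range(1,21):
    Rn=R0@R.from_euler('x',ph[i],degrees=True).as_matrix()
    g=P0-R0[:,2]*19+v*(hy[i]-hy[0])+np.array([0,0,hz[i]-hz[0]]); t=g+Rn[:,2]*19
    rows.append(((Rt.T@(t-cur))/1000).round(4).tolist()); Rt=Rn;cur=t
    q,e=ik(t,Rn,q)
print(rows); print(np.diff(ph).round(2).tolist()); print(q.round(2),e,cur,Rt[:,2])
E
```

```text
t: 19.15
ee_pos: [489.7, -103.3, 249.1]
orientation: [-3.136, -0.183, 0.0]
ft_force: [-0.1, 0.3, -8.0]
width: 13.7
grasp_force: 30.0
[-0.05805089  0.27971975 -8.04815596] 13.691222414286248
[ 489.67979356 -103.34786293  249.05736016]
[[0.0, -0.0003, 0.0001], [0.0, -0.0007, 0.0001], [0.0, -0.001, 0.0002], [0.0, -0.0013, 0.0002], [0.0, -0.0013, 0.0002], [0.0, -0.0013, 0.0002], [0.0, -0.0013, 0.0002], [0.0, -0.0012, 0.0002], [0.0, -0.0006, -0.0001], [0.0, 0.0069, -0.0042], [0.0, 0.0066, -0.0048], [0.0, 0.0062, -0.0053], [0.0, 0.0063, -0.0052], [0.0, 0.0068, -0.0047], [0.0, 0.0064, -0.0052], [0.0, 0.006, -0.0058], [0.0, 0.0064, -0.0052], [0.0, 0.0063, -0.0052], [0.0, 0.0061, -0.0053], [0.0, 0.0062, -0.0043]]
[1.0, 2.0, 3.0, 4.0, 4.06, 4.06, 4.06, 4.06, 4.06, 4.06, 4.06, 4.06, 4.06, 4.06, 4.06, 4.06, 4.06, 4.06, 4.06, 4.06]
[-0.75  0.82  1.5   0.74  1.94  0.54] 1.7053025658242404e-15 [ 498.60689453 -179.47401413  231.13771482] [-0.11250488  0.95935861 -0.25879279]
```

```bash
python3 -m creep '{"delta_pos":[[0,-0.0003,0.0001],[0,-0.0007,0.0001],[0,-0.001,0.0002],[0,-0.0013,0.0002],[0,-0.0013,0.0002],[0,-0.0013,0.0002],[0,-0.0013,0.0002],[0,-0.0012,0.0002],[0,-0.0006,-0.0001],[0,0.0069,-0.0042],[0,0.0066,-0.0048],[0,0.0062,-0.0053],[0,0.0063,-0.0052],[0,0.0068,-0.0047],[0,0.0064,-0.0052],[0,0.006,-0.0058],[0,0.0064,-0.0052],[0,0.0063,-0.0052],[0,0.0061,-0.0053],[0,0.0062,-0.0043]],"twist":[[1,0,0],[2,0,0],[3,0,0],[4,0,0],[4.06,0,0],[4.06,0,0],[4.06,0,0],[4.06,0,0],[4.06,0,0],[4.06,0,0],[4.06,0,0],[4.06,0,0],[4.06,0,0],[4.06,0,0],[4.06,0,0],[4.06,0,0],[4.06,0,0],[4.06,0,0],[4.06,0,0],[4.06,0,0]]}' 0
python3 -m creep '{"delta_pos":[[0,0,0],[0,0,0],[0,0,0],[0,0,0],[0,0,0],[0,0,0],[0,0,0],[0,0,0]],"twist":[[0,0,0],[0,0,0],[0,0,0],[0,0,0],[0,0,0],[0,0,0],[0,0,0],[0,0,0]]}' 0
python3 - <<'E'
from h import *
snap('scene','s6'); snap('top','t6'); a=cv2.imread('pics/s6.png')[140:380,130:450]; b=cv2.imread('pics/t6.png')[130:330,220:487]
cv2.imwrite('pics/c6.png',np.hstack([cv2.resize(a,(400,300)),cv2.resize(b,(400,300))]))
E
```

```text
t: 20.82
ee_pos: [500.3, -179.9, 231.1]
orientation: [-1.831, -0.11, 0.079]
ft_force: [-0.1, 0.8, -3.6]
width: 13.7
grasp_force: 30.0
t: 21.48
ee_pos: [498.9, -178.5, 231.5]
orientation: [-1.832, -0.108, 0.082]
ft_force: [-0.0, -0.2, -3.3]
width: 13.6
grasp_force: 30.0
```

View pics/c6.png

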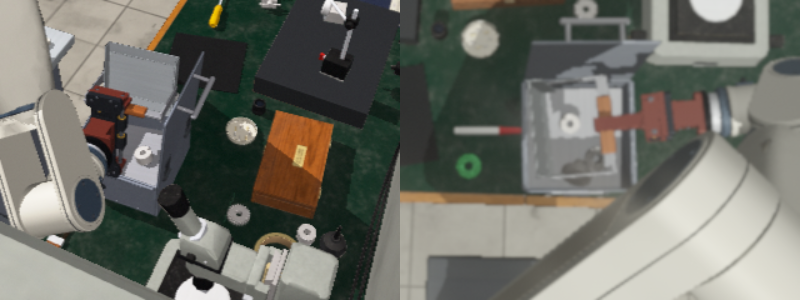

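```bash
python3 -m creep '{"delta_pos":[[0,-0.0062,0.0043],[0,-0.0061,0.0053],[0,-0.0063,0.0052],[0,-0.0064,0.0052],[0,-0.006,0.0058],[0,-0.0064,0.0052],[0,-0.0068,0.0047],[0,-0.0063,0.0052],[0,-0.0062,0.0053],[0,-0.0066,0.0048],[0,-0.0069,0.0042],[0,0.0006,0.0001],[0,0.0012,-0.0002],[0,0.0013,-0.0002],[0,0.0013,-0.0002],[0,0.0013,-0.0002],[0,0.0013,-0.0002],[0,0.001,-0.0002],[0,0.0007,-0.0001],[0,0.0003,-0.0001]],"twist":[[-4.06,0,0],[-4.06,0,0],[-4.06,0,0],[-4.06,0,0],[-4.06,0,0],[-4.06,0,0],[-4.06,0,0],[-4.06,0,0],[-4.06,0,0],[-4.06,0,0],[-4.06,0,0],[-4.06,0,0],[-4.06,0,0],[-4.06,0,0],[-4.06,0,0],[-4.06,0,0],[-4,0,0],[-3,0,0],[-2,0,0],[-1,0,0]]}' 0
python3 - <<'E'
from h import *
o=get_obs(); Rm=R.from_rotvec(o['orientation']).as_matrix(); print(Rm.round(3).tolist())
print((Rm.T@(np.array([518,206,250])-o['ee_pos'])).round(1), o['ee_pos'])
E
```

```text
t: 23.25
ee_pos: [489.0, -103.0, 254.5]
orientation: [3.136, 0.186, -0.003]
ft_force: [0.3, -1.1, -3.1]
width: 13.8
grasp_force: 30.0
[[0.993, 0.118, -0.002], [0.118, -0.993, -0.0], [-0.002, 0.0, -1.0]]
[  65.2 -303.4    4.3] [ 488.98427543 -102.97352662  254.46450189]
```

```bash
python3 -m creep '{"delta_pos":[[0.002,-0.0094,0],[0.004,-0.019,0],[0.0052,-0.025,0],[0.006,-0.025,0],[0.006,-0.025,0],[0.006,-0.025,0],[0.006,-0.025,0],[0.006,-0.025,0],[0.006,-0.025,0],[0.006,-0.025,0],[0.006,-0.025,0],[0.005,-0.025,0],[0.004,-0.015,0],[0.003,-0.01,0.005],[0,0,0.01],[0,0,0.015],[0,0,0.015],[0,0,0.015],[0,0,0.015],[0,0,0.015]],"twist":[[0,0,0],[0,0,0],[0,0,0],[0,0,0],[0,0,0],[0,0,0],[0,0,0],[0,0,0],[0,0,0],[0,0,0],[0,0,0],[0,0,0],[0,0,0],[0,0,0],[0,0,0],[0,0,0],[0,0,0],[0,0,0],[0,0,0],[0,0,0]]}' 0
python3 - <<'E'
from h import *
snap('top','t7');P,im,d=pts('t7')
q=P[(abs(P[...,0]-492)<98)&(abs(P[...,1]+170)<93)&(P[...,2]<100)]
cv2.imwrite('pics/c7.png',cv2.resize(im[160:270,170:390],(800,400),interpolation=2)[:,:,::-1]); print(get_obs()['ee_pos'])
E
```

```text
t: 24.92
ee_pos: [524.5, 204.0, 162.8]
orientation: [3.136, 0.183, -0.003]
ft_force: [-0.4, -0.7, -4.2]
width: 13.9
grasp_force: 30.0
[522.78421114 203.41730758 159.94452461]
```

View pics/c7.png

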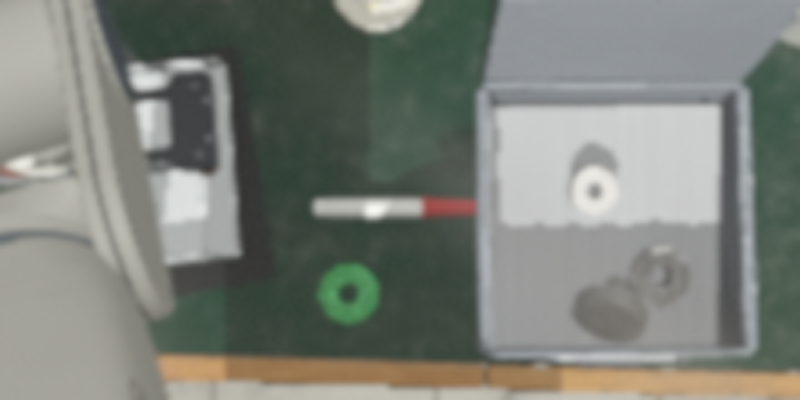

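```bash
python3 -m creep '{"delta_pos":[[-0.002,-0.001,0.012],[-0.002,-0.001,0.012],[0,0,0.01],[0,0,0.008],[0,0,0.006],[0,0,0.005],[0,0,0.003],[0,0,0.002],[0,0,0.002],[0,0,0],[0,0,0]],"twist":[[0,0,0],[0,0,0],[0,0,0],[0,0,0],[0,0,0],[0,0,0],[0,0,0],[0,0,0],[0,0,0],[0,0,0],[0,0,0]]}' 0
```

```text
t: 25.88
ee_pos: [521.1, 207.2, 104.7]
orientation: [-3.136, -0.185, -0.001]
ft_force: [1.0, 0.8, -3.4]
width: 14.1
grasp_force: 30.0
```

```bash
python3 -m creep '{"delta_pos":[[0,0,0.001],[0,0,0.001],[0,0,0.001],[0,0,0.001],[0,0,0.001],[0,0,0.0005],[0,0,0],[0,0,0]],"twist":[[0,0,0],[0,0,0],[0,0,0],[0,0,0],[0,0,0],[0,0,0],[0,0,0],[0,0,0]]}' 0
```

```text
t: 26.55
ee_pos: [520.9, 207.1, 99.0]
orientation: [3.136, 0.185, -0.0]
ft_force: [-0.3, 0.2, -2.0]
width: 13.8
grasp_force: 30.0
```

Partly borne by the mat; release and rise.

```bash
python3 -m creep '{"delta_pos":[[0,0,0.0003],[0,0,0],[0,0,0],[0,0,0],[0,0,0],[0,0,0],[0,0,0],[0,0,0],[0,0,-0.005],[0,0,-0.015],[0,0,-0.02],[0,0,-0.02],[0,0,-0.02],[0,0,-0.02],[0,0,-0.02],[0,0,-0.02],[0,0,-0.02],[0,0,0],[0,0,0]],"twist":[[0,0,0],[0,0,0],[0,0,0],[0,0,0],[0,0,0],[0,0,0],[0,0,0],[0,0,0],[0,0,0],[0,0,0],[0,0,0],[0,0,0],[0,0,0],[0,0,0],[0,0,0],[0,0,0],[0,0,0],[0,0,0],[0,0,0]]}' 0.7
python3 - <<'E'
from h import *
snap('wrist','w8'); snap('scene','s8'); P,im,d=pts('w8')
s=(P[...,2]>95)&(P[...,2]<160)&(abs(P[...,0]-515)<110)&(abs(P[...,1]-206)<60); q=P[s]
print(cv2.minAreaRect(q[:,:2].astype(np.float32)),np.percentile(q,[2,50,98],axis=0).round(1).tolist())
a=np.hstack([cv2.imread('pics/w8.png'),cv2.imread('pics/s8.png')]); cv2.imwrite('pics/c8.png',cv2.resize(a,(800,300)))
E
```

```text
t: 28.13
ee_pos: [521.5, 207.4, 259.8]
orientation: [-3.135, -0.185, -0.004]
ft_force: [-0.6, 0.2, -0.2]
width: 61.0
grasp_force: 0.0
((520.8914184570312, 207.0316619873047), (160.8529815673828, 21.959402084350586), 6.641995429992676) [[442.8, 190.6, 103.3], [522.7, 207.2, 128.3], [599.6, 218.3, 130.7]]
```

View pics/c8.png

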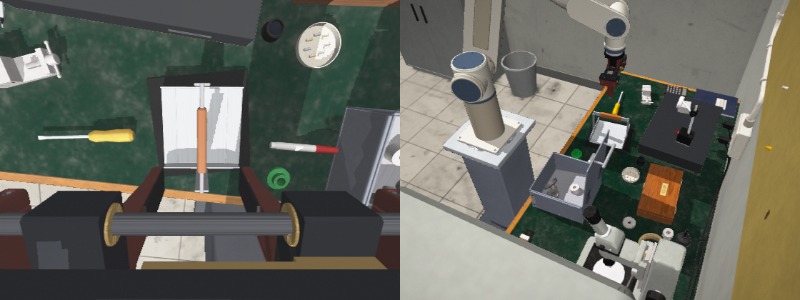

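The tray is empty and stands upright, with its centre at about (521, 207) on the mat. The parts are in the hopper, the lid is standing open, and the bystanders are where they were.

```bash
python3 -c "
from workcell import *
print(close_job())"
```

```text
the job is handed in; nothing more can be done
None
```

I handed the job in at about 28 s of the 72 s; no verdict came back. By the last pictures all three parts are in the hopper, the empty tray is upright within about 2 mm of the mat's centre, the lid stands open at about 1.65 rad, and the marker, screwdriver and brush look undisturbed.

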